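# Seat a compass against the flip stop of its calibration trough

## Task

Flip the stop flag fully down across the trough, then slide the brass compass along the trough, without lifting it out, until it bears on the flag, and press it home with a steady push of about 10 N (never more than 15 N on the flag) for about a second. Then let go gently, leaving the compass resting against the lowered flag, and leave the other things on the bench alone.

Things in the scene. Friction and masses are not known exactly. Their poses are not given: they have to be found in the camera images.
- trough: Fixed aluminium trough, a straight channel open above and at both ends, 360 (y) x 70 (x) mm. Origin: middle of its underside, on the bench. y runs along the channel towards the stop (push to +y), x across it, away from the stop post. Channel floor 10 mm above the bench; 58 mm between the 6 mm walls, whose tops are 16 mm up. A wing 8 mm high (x -90 to -35, y 10 to 160 mm) carries the post.
- stop_mark (a point): Nominal mark on the channel floor (trough x 0, y 78 mm): where the lowered flag's compass-side face would stand if the stop post were clamped in its middle place. The post is really clamped anywhere up to 10 mm to either side along y, which is not measured: find the flag by touch.
- post_mark (a point): Nominal middle of the flag's hinge line (trough x -53, y 90 mm, 31 mm above the bench), with the same up to 10 mm unknown along y. The hinge sits on a sprung carriage on the post that yields along +y only, up to 10 mm, 4 N per mm, damped (about 2 N more at 15 mm/s), and springs back. Post and carriage are 36 mm across (x), centred at trough x -62 mm.
- flag (a joint): Flag hinge, rad: 0 = fully down across the channel on its end stop; 1.57 upright; more leans back to trough -x. Axis along y. Friction hinge (0.09 N m): stays where left, must be pushed right down. Plain metal arm 78 mm long from the hinge, 10 mm thick, 24 mm wide (y), with a 14 mm deep tongue under it 28 to 76 mm from the hinge. Down: top 36 mm, tongue's foot 13 mm above the bench.
- compass_center (a point): Centre of the loose brass box compass lying in the channel: 54 mm across the channel (x), 60 mm along it (y), 26 mm high, its underside 13 mm below this point, top 36 mm above the bench; axes as the trough's, about 0.22 kg, 1 to 3 N of friction to slide. It starts on the -y side of the stop with 2 mm of play to either wall.
- screwdriver: Bystander: loose screwdriver with a dark handle, 190 mm long, lying on the bench beyond the trough. Leave alone.
- dome: Bystander: loose glass dome lid with a knob, 92 mm across, 92 mm high; origin at the centre of its underside. Leave alone.
- funnel_stand: Bystander: fixed tin funnel on a post over a sorting cup, 214 mm high, on a 100 x 120 mm wooden foot.
- ball_block: Bystander: fixed wooden block, 50 x 110 mm, with three 25 mm steel bearing balls on it, 35 mm high.
Not all that is in view belongs to the job. Of the things that look like the part that bears compass_center, the middle-sized one is meant.

How it is judged:
On the way, in this order (a step that is already met when the one before it is completed fails the run):
1. the flag is flipped fully down (within 0.06 rad) (value of joint flag below 0.06 rad), for 0.2 s.
2. the compass presses on the lowered flag with more than 4 N for half a second (value of joint flag below 0.06 rad and contact force between compass and flag above 4 N), for 0.5 s.
At the end, for the whole second after the job is handed in: The flag is down (within 0.06 rad), the compass lies flat (within 0.06 rad) in the channel on the near side of the flag, touching it (more than 0.1 N) and at rest (value of joint flag below 0.06 rad and contact force between compass and flag above 0.1 N and y of compass_center in the frame of trough between 0.02 and 0.075 m and x of compass_center in the frame of trough between -0.005 and 0.005 m and angle between compass_center's own z axis and vertical below 0.06 rad and linear speed of compass below 0.01 m/s).
It fails at once if the compass is pressed on the flag with more than 15 N (contact force between compass and flag above 15 N).
It fails at once if the robot presses on the flag with more than 25 N (contact force between the arm and flag above 25 N).
It fails at once if the compass is lifted out of the trough (height (world z) of compass_center above 0.033 m).
It fails at once if the screwdriver or the glass dome is moved by more than 15 mm (distance of any of screwdriver, dome from where it was at the start of the episode above 0.015 m).
It fails at once if the robot bumps the funnel stand or the ball block with more than 3 N (contact force between the arm and funnel_stand above 3 N or contact force between the arm and ball_block above 3 N).
It also fails if it takes over 64 s, if anything falls off the work surface, if the arm or the gripper's body presses on something with over 40 N, if the wrist force passes 120 N, or if a joint passes its speed limit or range.

## Robot

A 6-joint arm with a two-finger parallel gripper is mounted at the origin on the work surface. World frame = base frame: x ahead of the robot, y to its left, z up, the work surface at z = 0. Lengths are in m, angles in rad, forces in N, time in s.
With the tool pointing down it reaches from about 0.35 to 0.775 m from the base axis. Payload 7.3 kg.
Tool frame: the origin (TCP) lies between the finger pads; the fingertips stand 8 mm ahead of it and the grasp point (between the pads) lies 11 mm behind it (robot.nose_length is the distance from the TCP to the fingertips, in m); z points along the fingers, y is the line along which they close (so a half turn about z gives the same grasp; the last joint's range is limited). The gripper opens to 92 mm and grips with 3 to 60 N. Pads are 19 mm wide; open, the fingers measure 130 mm over their backs; the gripper's body (75 mm by 190 mm) begins 47 mm behind the grasp point.
Start: joints at [-1.317, 0.342, 1.524, -0, 1.275, -0.146], TCP at [0.204, -0.484, 0.235] pointing down, gripper open.
Joint ranges: [-2.53, 2.53], [-0.77, 2.02], [0.04, 2.7], [-1, 4.14], [0.28, 2.66], [-3.11, 3.11]. Speed limits (rad/s): [2.57, 2.57, 3.14, 3.14, 3.14, 3.14].

## Interface

Orientations are given as [roll, pitch, yaw] about the fixed x, y, z axes, in that order (R = Rz(yaw) Ry(pitch) Rx(roll)).
In Python, from cell import robot gives the robot as it stands. The module is installed in compiled form; this text tells all that it offers.
- The arm moves only by the shell command python3 -m jog 'ROWS' [FORCE]. ROWS is JSON, a list that holds one entry, the list of rows, each a list of 5 numbers: the gripper's target within -1 to 1 (fully open at 1, half-way at 0, shut at -1), then the shift along the tool's x, y, z in m, then the turn about the tool's z in rad. A call has 1 to 5 rows; each row is the pose to reach, as a shift and turn from the pose commanded when the call began, along the tool's axes at that moment; what a row does not reach only later rows make up. A row lasts 1/12 s, in which the tool goes at most 41.7 mm and 7.16 degrees, less where a joint would pass 70% of its speed; a pose out of reach is approached as far as the arm can. A call with a gripper value outside its range is refused whole. The fingers move at their own pace and stop on an object; FORCE is the grip in N (left out, the last holds). Time passes only in rows, so rows that repeat a pose let the fingers close. It gives the time, the measured TCP pose, the force, the opening and the grip force at its end, in the units of the state.
- robot.observe(): the state, without advancing time (a new reading comes with each control period).
- robot.read_camera(name): name is "scene" or "top"; returns the picture (384x512x3 uint8, red, green, blue); there is no depth.
- robot.camera_model(name): a dict with "camera_matrix" (3x3 intrinsics, pixels), "position" and "attitude" of the camera in the world. Camera axes: x right, y down, z forward; pixel columns grow to the right and rows downward; lengths in m; the calibration is good to about 2 mm. A picture is of the moment at which its call begins. camera_model takes no time and is no camera call.
- robot.hand_in(): hands the job in; it is judged then, once.
The state is a dict: "time": time; "qpos": joint angles; "qvel": joint speeds; "joint_efforts": joint torques, N m; "tool_pos": TCP position; "tool_rot": TCP orientation; "contact_force": force on the tool from outside, world axes, zero at the start; "torque": the same for the moment, N m; "opening": finger opening in m; "grip_force": force on a finger pad.
Only numpy, scipy, OpenCV 4.12 (cv2) and the standard library are available. Lean on these libraries where they do the work, as an engineer would, in place of code of your own. Each camera call takes 0.05 s, during which the arm holds its last target. There are 200 camera calls.

## Working session

There is one attempt and no reset: what is moved stays moved. The work goes in short steps, Python scripts to look and compute and a shell command to move; the robot and the scene stay as the last step left them, time stands still between calls to the robot, and variables do not carry over. Pictures are saved under pics/ and viewed, at most 10 in all, crops included, and the job is handed in when it is done.

```bash
mkdir -p pics; python3 - <<'E'
from cell import robot
import cv2
for n in("scene","top"):
    im=robot.read_camera(n); cv2.imwrite(f"pics/{n}0.png",im[:,:,::-1]); m=robot.camera_model(n); print(n,m)
s=robot.observe(); print(s)
E
```

```text
scene {'camera_matrix': array([[383.22129493,   0.        , 256.59729225],
       [  0.        , 383.22129493, 189.55516906],
       [  0.        ,   0.        ,   1.        ]]), 'position': array([1.45106932, 0.48072911, 0.71284299]), 'attitude': array([-2.1429276 ,  0.01566718,  2.06253796])}
top {'camera_matrix': array([[346.90718804,   0.        , 252.70743236],
       [  0.        , 346.90718804, 194.16746213],
       [  0.        ,   0.        ,   1.        ]]), 'position': array([ 0.45799748, -0.00875322,  1.04563996]), 'attitude': array([-3.04137153,  0.01081311, -1.57828514])}
{'time': 0.1, 'qpos': array([-1.31700058e+00,  3.42665574e-01,  1.52491505e+00, -3.23586267e-06,
        1.27540513e+00, -1.46004681e-01]), 'qvel': array([-9.27687116e-04, -1.83572981e-03, -2.44392090e-03,  7.70027174e-05,
        2.12755393e-03, -1.42987840e-03]), 'joint_efforts': array([ 1.61874119e-03, -4.32005847e+01, -2.44693279e+01,  7.20303459e-02,
        5.26095985e-02, -5.39410462e-05]), 'tool_pos': array([ 0.20427636, -0.48324696,  0.2341102 ]), 'tool_rot': array([-3.14021393e+00, -1.99615043e-04,  3.99801236e-01]), 'contact_force': array([ 0.29772056, -0.13642507, -0.48107467]), 'torque': array([-0.02935111,  0.02933365, -0.0336393 ]), 'grip_force': 0.0, 'opening': 0.09197255780562776}
```

View pics/scene0.png

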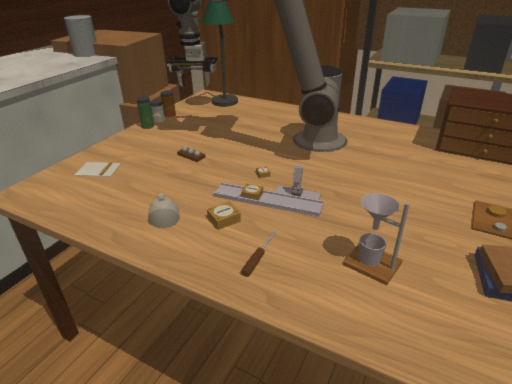

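View pics/top0.png

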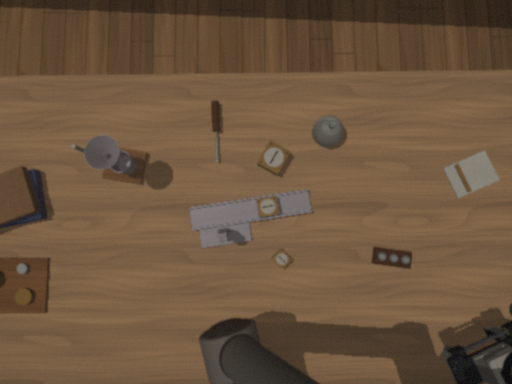

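The scene shows a trough with the flag near upright on the wing. In the top view, three compasses: large at (275,158) on the bench, middle at (268,206) in the trough, small at (283,259) on the bench. The middle-sized one lying in the channel fits the description. I'll confirm this in a crop and measure.

```bash
cat > h.py <<'E'
import numpy as np,cv2
from scipy.spatial.transform import Rotation as R
from cell import robot
def ray(n,uv,z):
    m=robot.camera_model(n);d=R.from_euler('xyz',m['attitude']).apply(np.linalg.solve(m['camera_matrix'],[*uv,1]))
    p=m['position'];return p+d*(z-p[2])/d[2]
E
python3 - <<'E'
from h import *
im=cv2.imread('pics/top0.png')
cv2.imwrite('pics/crop.png',cv2.resize(im[130:280,180:330],(600,600),interpolation=cv2.INTER_CUBIC))
hsv=cv2.cvtColor(im,cv2.COLOR_BGR2HSV)
print(hsv[208,225],hsv[236,215],hsv[225,270],hsv[206,262],hsv[205,295])
m=((hsv[...,1]<60)&(hsv[...,2]>90)).astype(np.uint8);b=np.zeros_like(m);b[180:255,180:325]=m[180:255,180:325]
cs=sorted(cv2.findContours(b,0,2)[0],key=cv2.contourArea)[-3:]
for c in cs: print(cv2.contourArea(c),cv2.minAreaRect(c),cv2.boundingRect(c),cv2.approxPolyDP(c,3,True)[:,0].tolist())
for uv in[(268,206),(275,158),(283,259),(191,207),(312,203)]:print(uv,ray('top',uv,.016))
E
```

```text
[173  18 129] [176  16 126] [ 15 107 126] [ 22  38 121] [  0  17 120]
0.0 ((281.5, 254.0), (3.0, 0.0), 180.0) (280, 254, 4, 1) [[280, 254]]
3469.0 ((251.50450134277344, 218.52963256835938), (42.7844123840332, 121.10266876220703), 81.38435363769531) (189, 189, 123, 59) [[308, 191], [192, 206], [192, 230], [200, 232], [202, 247], [234, 242], [227, 240], [225, 232], [218, 232], [221, 228], [233, 229], [246, 241], [250, 240], [250, 221], [311, 212]]
(268, 206) [ 0.52589512 -0.04357442  0.016     ]
(275, 158) [ 0.67055399 -0.06637687  0.016     ]
(283, 259) [ 0.37024734 -0.08558861  0.016     ]
(191, 207) [0.52479319 0.18565405 0.016     ]
(312, 203) [ 0.53374733 -0.17430492  0.016     ]
```

View pics/crop.png

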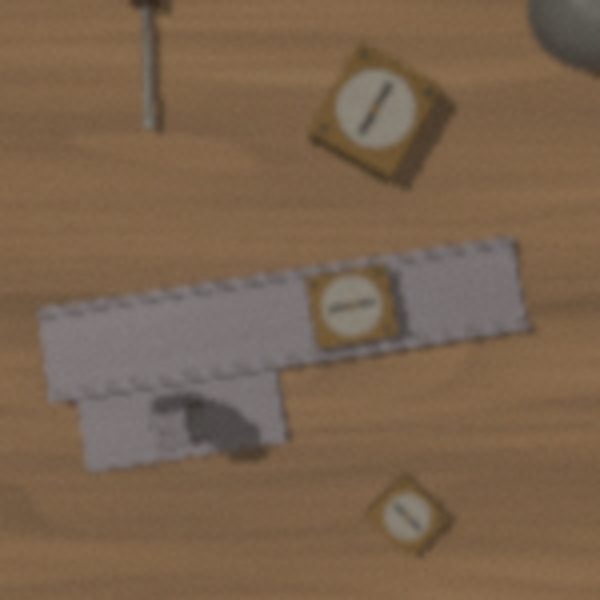

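The crop confirms the middle compass, centre at crop (354,306), in the channel. Trough corners are at crop (38,308), (518,238), (530,330) and (50,400); the flag stands near crop (170,405).

```bash
python3 - <<'E'
from h import *
f=lambda u,v:(180+u/4-.4,130+v/4-.4)
C=np.array([ray('top',f(*p),.016 if i<4 else .036) for i,p in enumerate([(38,308),(518,238),(530,330),(50,400),(353,306)])])
TL,TR,BR,BL,cc=C[:,:2]
print(C,np.linalg.norm(TL-TR),np.linalg.norm(TL-BL),np.linalg.norm(BL-BR))
o=(TL+TR+BR+BL)/4; y=(TL+BL-TR-BR);y/=np.linalg.norm(y); x=np.array([y[1],-y[0]])
T=np.array([x,y]); yaw=np.arctan2(x[1],x[0]); np.savez('t.npz',o=o,T=T,yaw=yaw)
print('o',o,'yaw',yaw,'compass in trough',T@(cc-o))
for n,p in dict(stop=(0,.078),post=(-.053,.09)).items():print(n,o+np.array(p)@T)
# project predicted flag tip / hinge in scene for several angles
for n in('scene','top'):
  m=robot.camera_model(n);Rm=R.from_euler('xyz',m['attitude'])
  for a in (None,1.4,1.57,1.8,2.0):
    lx,lz=(-.053,.031) if a is None else (-.053+.078*np.cos(a),.031+.078*np.sin(a))
    w=np.r_[o+np.array([lx,.09])@T,lz];q=m['camera_matrix']@Rm.inv().apply(w-m['position']);print(n,a,q[:2]/q[2])
im=cv2.imread('pics/scene0.png');cv2.imwrite('pics/crop2.png',cv2.resize(im[150:225,205:330],(800,480),interpolation=cv2.INTER_CUBIC))
E
```

```text
[[ 0.5260326   0.19133642  0.016     ]
 [ 0.57536871 -0.16669258  0.016     ]
 [ 0.50672587 -0.17393696  0.016     ]
 [ 0.45780996  0.18170094  0.016     ]
 [ 0.52428801 -0.0424577   0.036     ]] 0.36141224756834217 0.06889972254833818 0.3589861815097564
o [0.51648428 0.00810196] yaw 0.1368120563817861 compass in trough [ 0.0008352  -0.05115153]
stop [0.5058462  0.08537311]
post [0.45170482 0.09003254]
scene None [298.48092822 187.93665243]
scene 1.4 [298.44138375 169.58003019]
scene 1.57 [299.54031069 167.31955939]
scene 1.8 [300.94187727 165.29881839]
scene 2.0 [302.02796457 164.55996834]
top None [222.5601364  231.47970094]
top 1.4 [219.12059564 226.78109835]
top 1.57 [219.73359381 231.65880659]
top 1.8 [220.70165436 238.23837941]
top 2.0 [221.62784792 243.63633193]
```

View pics/crop2.png

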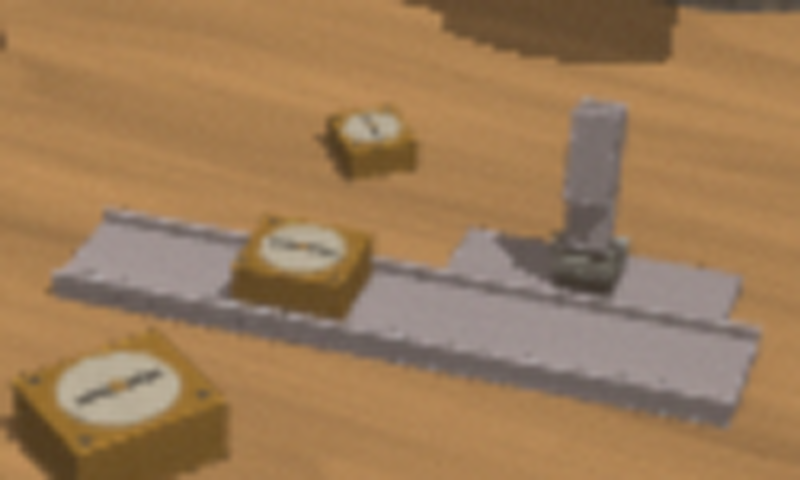

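The flag is near upright (tip at crop (598,102), which fits about 1.7 rad and slightly to the -y side of nominal). Trough length and width measure 360 x 69 mm, as given. Next I move behind the flag with the fingers shut.

```bash
cat >> h.py <<'E'
def st(*targets):
    """print TCP in trough frame; for each target (x,y,z trough mm) the tool-axis shift in mm and turn"""
    t=np.load('t.npz');s=robot.observe();Rm=R.from_euler('xyz',s['tool_rot']);p=s['tool_pos']
    l=t['T']@(p[:2]-t['o']);F=s['contact_force'];f=t['T']@F[:2]
    print('t %.2f trough mm'%s['time'],np.round([*(l*1e3),p[2]*1e3],1),'F',np.round([*f,F[2]],1),'yawerr %.3f'%(s['tool_rot'][2]-t['yaw']),'q',np.round(s['qpos'],2),'open %.3f'%s['opening'])
    for g in targets:
        w=np.r_[t['o']+np.array(g[:2])/1e3@t['T'],g[2]/1e3];print(g,np.round(Rm.inv().apply(w-p)*1e3,1))
E
python3 -m jog '[[[-1,0.291,-0.184,0.02,0.263],[-1,0.291,-0.184,0.02,0.263],[-1,0.291,-0.184,0.02,0.263],[-1,0.291,-0.184,0.02,0.263],[-1,0.291,-0.184,0.02,0.263]]]'
python3 -c "
from h import *
st((-105,84,180),(-120,-150,200))"
```

```text
time: 0.52
tool_pos: [0.3215, -0.314, 0.2225]
tool_rot: [-3.141, 0.0, 0.136]
contact_force: [0.7, -0.6, 0.3]
opening: 0.063
grip_force: 0.0
t 0.52 trough mm [-237.1 -292.5  222.5] F [ 0.6 -0.7  0.3] yawerr -0.001 q [-0.94  0.22  1.74  0.    1.19  0.49] open 0.063
(-105, 84, 180) [ 131.7 -376.6   42.6]
(-120, -150, 200) [ 116.9 -142.6   22.5]
```

```bash

python3 -m jog '[[[-1,0.03,-0.04,0.01,0],[-1,0.06,-0.08,0.02,0],[-1,0.09,-0.11,0.02,0],[-1,0.117,-0.143,0.02,0],[-1,0.117,-0.165,0.03,0]]]' >/dev/null
python3 -m jog '[[[-1,0,-0.04,0,0],[-1,0,-0.08,0.01,0],[-1,0,-0.12,0.02,0],[-1,0,-0.16,0.03,0],[-1,0.01,-0.20,0.03,0]]]' >/dev/null
python3 -m jog '[[[-1,0,-0.01,0,0],[-1,0,-0.01,0,0],[-1,0,-0.01,0,0]]]' >/dev/null
python3 -c "
from h import *
st((-100,84,93))"
```

```text
t 1.60 trough mm [-111.    81.2  162.6] F [-0.5  0.1  0.6] yawerr 0.002 q [-0.01  0.2   1.94 -0.    0.99  1.42] open 0.000
(-100, 84, 93) [11.  -2.8 69.6]
```

```bash

python3 -m jog '[[[-1,0,-0.003,0.035,0],[-1,0,-0.003,0.065,0],[-1,0,-0.003,0.065,0]]]' >/dev/null
python3 -c "
from h import *
st();cv2.imwrite('pics/s1.png',cv2.resize(robot.read_camera('scene')[140:225,205:330,::-1],(750,510),interpolation=cv2.INTER_CUBIC))"
```

```text
t 1.85 trough mm [-113.9   82.9   94.2] F [-0.4 -0.5  0.1] yawerr -0.002 q [-0.    0.32  2.03 -0.    0.8   1.43] open 0.000
```

View pics/s1.png

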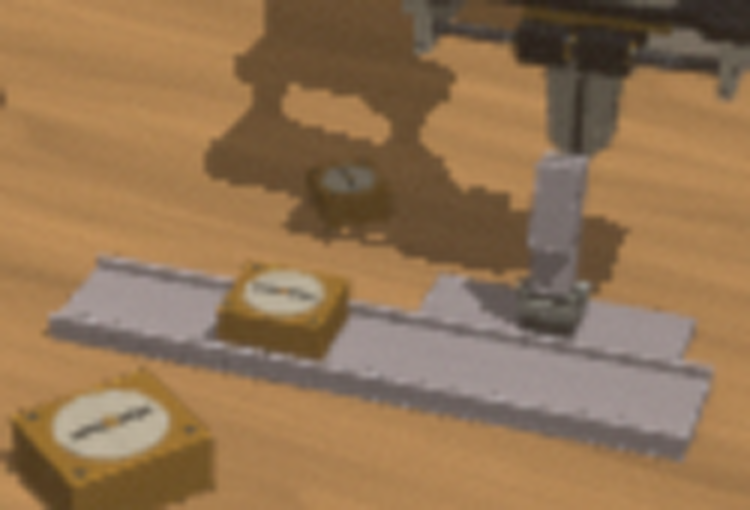

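The fingers (crop 580,120) stand directly behind the flag (558,200), with the compass still at (283,300). Pushing the flag over now.

```bash

python3 -m jog '[[[-1,0.015,0.001,0,0],[-1,0.03,0.001,0,0],[-1,0.045,0.001,0,0],[-1,0.06,0.001,0.003,0],[-1,0.074,0.001,0.006,0]]]' | grep -E 'pos|cont'
python3 -m jog '[[[-1,0.012,0,0.006,0],[-1,0.024,0,0.013,0],[-1,0.034,0,0.02,0],[-1,0.042,0,0.026,0],[-1,0.042,0,0.026,0]]]' | grep -E 'pos|cont'
python3 -c "
from h import *
st((0,84,46))"
```

```text
tool_pos: [0.4703, 0.084, 0.0939]
contact_force: [-1.4, -0.0, 0.6]
tool_pos: [0.5122, 0.09, 0.0664]
contact_force: [0.5, -0.5, 0.4]
t 2.73 trough mm [ 6.9 81.7 66.4] F [ 0.5 -0.6  0.4] yawerr -0.001 q [ 0.03  0.53  1.75 -0.    0.86  1.46] open 0.000
(0, 84, 46) [-6.9 -2.3 20.4]
```

```bash

python3 -m jog '[[[-1,-0.003,-0.002,0.005,0],[-1,-0.003,-0.002,0.01,0],[-1,-0.003,-0.002,0.015,0],[-1,-0.003,-0.002,0.018,0],[-1,-0.003,-0.002,0.018,0]]]' | grep -E 'pos|cont'
python3 -m jog '[[[-1,0,0,0.001,0],[-1,0,0,0.002,0],[-1,0,0,0.002,0]]]' | grep -E 'pos|cont'
```

```text
tool_pos: [0.5065, 0.0924, 0.0473]
contact_force: [-0.7, -0.0, -0.4]
tool_pos: [0.5069, 0.0924, 0.0457]
contact_force: [0.2, -0.5, -0.2]
```

```bash

for i in 1; do python3 -m jog '[[[-1,0,0,0.001,0],[-1,0,0,0.001,0]]]' | grep -E 'pos|cont'
python3 -m jog '[[[-1,0,0,0.001,0],[-1,0,0,0.001,0]]]' | grep -E 'pos|cont'
python3 -m jog '[[[-1,0,0,0.0005,0],[-1,0,0,0.0005,0]]]' | grep -E 'pos|cont'; done
python3 -c "
from h import *
st();cv2.imwrite('pics/s2.png',cv2.resize(robot.read_camera('scene')[140:225,205:330,::-1],(750,510),interpolation=cv2.INTER_CUBIC))"
```

```text
tool_pos: [0.5071, 0.0924, 0.0448]
contact_force: [0.1, -0.3, 0.9]
tool_pos: [0.5073, 0.0924, 0.044]
contact_force: [-0.1, 0.3, 3.7]
tool_pos: [0.5073, 0.0924, 0.0437]
contact_force: [-1.6, 0.2, 6.5]
t 3.90 trough mm [ 2.4 84.8 43.7] F [-1.5  0.5  6.5] yawerr -0.000 q [ 0.03  0.56  1.78 -0.    0.8   1.47] open 0.001
```

View pics/s2.png

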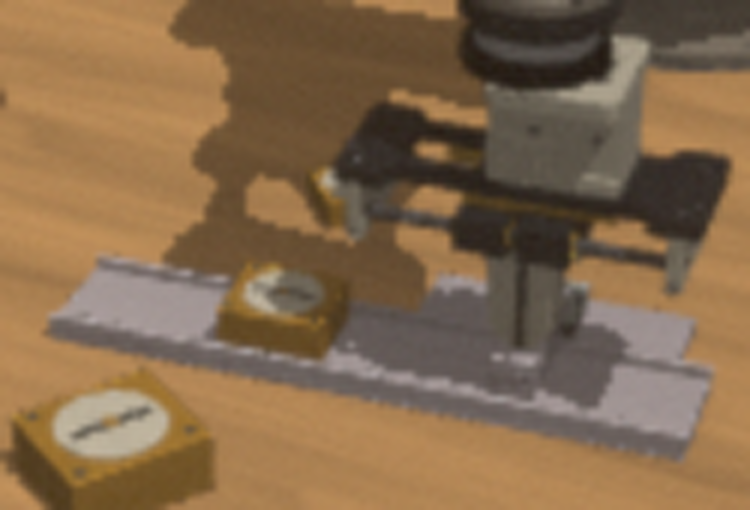

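The flag lies across the channel under the fingers (crop 515,355), and the force is 6.5 N with the fingertips at 36 mm, so it is on its end stop. Next I lift and go behind the compass.

```bash

python3 -m jog '[[[-1,0,0,-0.015,0],[-1,0,0,-0.045,0],[-1,-0.001,0.04,-0.05,0],[-1,-0.002,0.08,-0.05,0],[-1,-0.002,0.12,-0.05,0]]]' >/dev/null
python3 -m jog '[[[-1,0,0.04,0,0],[-1,0,0.08,0,0],[-1,0,0.08,0,0],[-1,0,0.08,0,0]]]' >/dev/null
python3 -c "
from h import *
st((0,-113,24))
im=robot.read_camera('top');cv2.imwrite('pics/t3.png',cv2.resize(im[170:270,180:330,::-1],(750,500),interpolation=cv2.INTER_CUBIC))"
```

```text
t 4.70 trough mm [-1.000e-01 -1.172e+02  9.300e+01] F [-0.1  0.7 -1.2] yawerr -0.004 q [-0.34  0.53  1.66 -0.    0.96  1.1 ] open 0.000
(0, -113, 24) [ 0.1 -4.2 69. ]
```

View pics/t3.png

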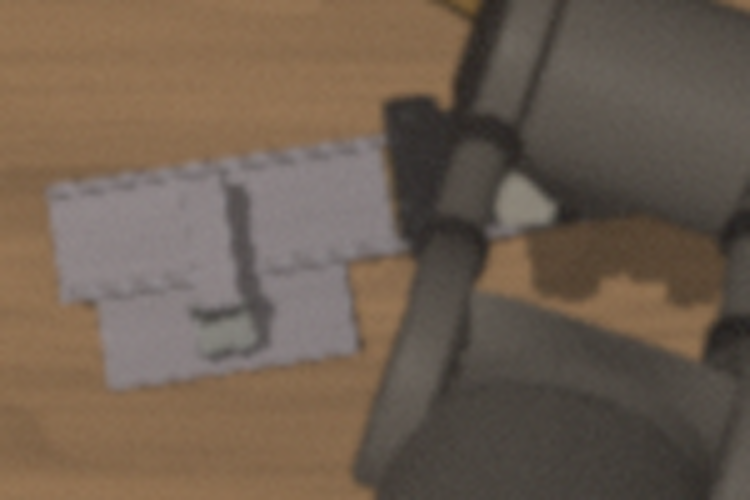

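The flag is down, with its compass-side edge at about crop (230,230) beside its shadow. I lower behind the compass and estimate the flag face.

```bash

python3 -m jog '[[[-1,0,-0.001,0.035,0],[-1,0,-0.001,0.06,0],[-1,0,-0.001,0.069,0],[-1,0,-0.001,0.069,0],[-1,0,-0.001,0.069,0]]]' | grep cont
python3 -c "
from h import *
t=np.load('t.npz')
for v in ((224,185),(235,255)):
  print(t['T']@(ray('top',(180+v[0]/5-.4,170+v[1]/5-.4),.036)[:2]-t['o']))
st()"
```

```text
contact_force: [0.5, -0.3, -0.3]
[0.01770004 0.07444032]
[-0.02358262  0.07363774]
t 5.17 trough mm [   0.5 -113.2   24.7] F [ 0.4 -0.4 -0.3] yawerr 0.002 q [-0.33  0.63  1.71 -0.    0.8   1.1 ] open 0.000
```

```bash

python3 -m jog '[[[-1,0,-0.003,0,0],[-1,0,-0.006,0,0],[-1,0,-0.009,0,0],[-1,0,-0.012,0,0],[-1,0,-0.016,0,0]]]' | grep -E "pos|cont"
python3 -m jog '[[[-1,0,-0.004,0,0],[-1,0,-0.008,0,0],[-1,0,-0.012,0,0],[-1,0,-0.016,0,0],[-1,0,-0.020,0,0]]]' | grep -E "pos|cont"
python3 -m jog '[[[-1,0,-0.005,0,0],[-1,0,-0.010,0,0],[-1,0,-0.015,0,0],[-1,0,-0.020,0,0],[-1,0,-0.025,0,0]]]' | grep -E "pos|cont"
python3 -m jog '[[[-1,0,-0.005,0,0],[-1,0,-0.010,0,0],[-1,0,-0.015,0,0],[-1,0,-0.020,0,0],[-1,0,-0.022,0,0]]]' | grep -E "pos|cont"
python3 -c "
from h import *
st((0,-20,24))"
```

```text
tool_pos: [0.5304, -0.089, 0.025]
contact_force: [0.6, -1.6, 1.0]
tool_pos: [0.5274, -0.069, 0.0244]
contact_force: [0.6, -1.0, 1.0]
tool_pos: [0.5239, -0.0441, 0.0243]
contact_force: [-0.1, -1.2, 1.4]
tool_pos: [0.5207, -0.022, 0.0243]
contact_force: [0.3, -2.3, 1.5]
t 6.83 trough mm [  0.1 -30.4  24.3] F [-0.  -2.3  1.5] yawerr 0.000 q [-0.19  0.6   1.78  0.    0.77  1.24] open 0.001
(0, -20, 24) [ -0.1 -10.4   0.3]
```

```bash

python3 -m jog '[[[-1,0,-0.002,0,0],[-1,0,-0.004,0,0],[-1,0,-0.006,0,0],[-1,0,-0.008,0,0],[-1,0,-0.01,0,0]]]' | grep -E "pos|cont"
python3 -m jog '[[[-1,0,-0.001,0,0],[-1,0,-0.002,0,0],[-1,0,-0.003,0,0],[-1,0,-0.004,0,0],[-1,0,-0.005,0,0]]]' | grep -E "pos|cont"
python3 -c "
from h import *
st()"
```

```text
tool_pos: [0.5196, -0.0128, 0.0243]
contact_force: [0.3, -1.3, 1.2]
tool_pos: [0.5189, -0.0079, 0.0243]
contact_force: [0.6, -1.5, 1.1]
t 7.67 trough mm [  0.2 -16.2  24.3] F [ 0.4 -1.5  1.1] yawerr -0.000 q [-0.16  0.6   1.78 -0.    0.76  1.27] open 0.000
```

```bash

python3 -m jog '[[[-1,0,-0.0005,0,0],[-1,0,-0.001,0,0],[-1,0,-0.0015,0,0],[-1,0,-0.002,0,0]]]' | grep -E "pos|cont"
python3 -c "
from h import *
st()"
```

```text
tool_pos: [0.5186, -0.0059, 0.0243]
contact_force: [0.2, -1.6, 1.1]
t 8.00 trough mm [  0.2 -14.2  24.3] F [-0.1 -1.6  1.1] yawerr -0.000 q [-0.16  0.6   1.78 -0.    0.76  1.27] open 0.000
```

```bash

python3 -m jog '[[[-1,0,-0.0005,0,0],[-1,0,-0.001,0,0],[-1,0,-0.0015,0,0],[-1,0,-0.002,0,0]]]' | grep -E "pos|cont"
python3 -m jog '[[[-1,0,-0.0005,0,0],[-1,0,-0.001,0,0]]]' | grep -E "pos|cont"
```

```text
tool_pos: [0.5183, -0.0039, 0.0243]
contact_force: [0.2, -1.3, 0.7]
tool_pos: [0.5182, -0.0029, 0.0243]
contact_force: [0.5, -1.1, 0.9]
```

```bash

python3 -m jog '[[[-1,0,-0.0005,0,0],[-1,0,-0.001,0,0],[-1,0,-0.0015,0,0],[-1,0,-0.002,0,0]]]' | grep -E "pos|cont"
```

```text
tool_pos: [0.5179, -0.0009, 0.0243]
contact_force: [0.3, -1.2, 0.3]
```

```bash

python3 -m jog '[[[-1,0,-0.0005,0,0],[-1,0,-0.001,0,0]]]' | grep -E "pos|cont"
```

```text
tool_pos: [0.5178, 0.0, 0.0243]
contact_force: [0.1, -0.8, 0.3]
```

```bash

python3 -m jog '[[[-1,0,-0.0005,0,0],[-1,0,-0.001,0,0],[-1,0,-0.0015,0,0]]]' | grep -E "pos|cont"
```

```text
tool_pos: [0.5176, 0.0015, 0.0243]
contact_force: [0.6, -0.8, 0.5]
```

```bash

python3 -m jog '[[[-1,0,-0.0005,0,0],[-1,0,-0.001,0,0],[-1,0,-0.0015,0,0]]]' | grep -E "pos|cont"
```

```text
tool_pos: [0.5174, 0.003, 0.0243]
contact_force: [0.4, -1.0, 1.3]
```

```bash

python3 -m jog '[[[-1,0,-0.0005,0,0],[-1,0,-0.001,0,0]]]' | grep -E "pos|cont"
```

```text
tool_pos: [0.5175, 0.0039, 0.0244]
contact_force: [1.9, -2.6, -1.0]
```

```bash

python3 -m jog '[[[-1,0,-0.0003,0,0],[-1,0,-0.0005,0,0],[-1,0,-0.0005,0,0]]]' | grep -E "pos|cont"
python3 -m jog '[[[-1,0,-0.0003,0,0],[-1,0,-0.0005,0,0],[-1,0,-0.0005,0,0]]]' | grep -E "pos|cont"
```

```text
tool_pos: [0.5175, 0.0043, 0.0244]
contact_force: [1.0, -2.9, 0.4]
tool_pos: [0.5175, 0.0047, 0.0245]
contact_force: [1.8, -2.6, 0.0]
```

```bash

python3 -m jog '[[[-1,0,-0.0003,0,0],[-1,0,-0.0005,0,0],[-1,0,-0.0005,0,0]]]' | grep -E "pos|cont"
python3 -c "
from h import *
st()"
```

```text
tool_pos: [0.5176, 0.0051, 0.0245]
contact_force: [2.3, -6.1, -0.4]
t 10.42 trough mm [ 0.6 -3.1 24.5] F [ 1.4 -6.3 -0.4] yawerr 0.000 q [-0.14  0.6   1.79 -0.    0.76  1.3 ] open 0.001
```

```bash

python3 -m jog '[[[-1,0,-0.0003,0,0],[-1,0,-0.0005,0,0],[-1,0,-0.0005,0,0]]]' | grep -E "pos|cont"
```

```text
tool_pos: [0.5176, 0.0054, 0.0246]
contact_force: [2.4, -6.3, -0.5]
```

```bash

python3 -m jog '[[[-1,0,-0.0003,0,0],[-1,0,-0.0005,0,0],[-1,0,-0.0005,0,0]]]' | grep -E "pos|cont"
```

```text
tool_pos: [0.5176, 0.0056, 0.0246]
contact_force: [1.7, -7.4, -0.2]
```

```bash

python3 -m jog '[[[-1,0,-0.0003,0,0],[-1,0,-0.0006,0,0],[-1,0,-0.0006,0,0]]]' | grep -E "pos|cont"
```

```text
tool_pos: [0.5176, 0.006, 0.0247]
contact_force: [2.5, -8.7, 0.8]
```

```bash

python3 -m jog '[[[-1,0,-0.0003,0,0],[-1,0,-0.0006,0,0],[-1,0,-0.0006,0,0]]]' | grep -E "pos|cont"
```

```text
tool_pos: [0.5176, 0.0063, 0.0247]
contact_force: [2.4, -9.8, -0.4]
```

```bash

python3 -m jog '[[[-1,0,-0.0004,0,0],[-1,0,-0.0006,0,0],[-1,0,-0.0006,0,0],[-1,0,-0.0006,0,0]]]' | grep -E "pos|cont"
python3 -m jog '[[[-1,0,0,0,0],[-1,0,0,0,0],[-1,0,0,0,0],[-1,0,0,0,0],[-1,0,0,0,0]]]' | grep -E "pos|cont"
python3 -m jog '[[[-1,0,0,0,0],[-1,0,0,0,0],[-1,0,0,0,0],[-1,0,0,0,0],[-1,0,0,0,0]]]' | grep -E "pos|cont"
python3 -m jog '[[[-1,0,0,0,0],[-1,0,0,0,0],[-1,0,0,0,0]]]' | grep -E "time|pos|cont"
```

```text
tool_pos: [0.5176, 0.0066, 0.0247]
contact_force: [1.5, -11.3, 0.6]
tool_pos: [0.5176, 0.0066, 0.0248]
contact_force: [1.7, -11.3, 1.2]
tool_pos: [0.5175, 0.0066, 0.0247]
contact_force: [1.9, -11.6, 1.0]
time: 12.83
tool_pos: [0.5176, 0.0067, 0.0247]
contact_force: [2.4, -11.7, 0.7]
```

Held about 11.5 N at the hand (about 10 N on the flag) for over a second. Now I release slowly.

```bash

python3 -m jog '[[[-1,0,0.0002,0,0],[-1,0,0.0004,0,0],[-1,0,0.0006,0,0],[-1,0,0.0008,0,0],[-1,0,0.001,0,0]]]' | grep -E "pos|cont"
python3 -m jog '[[[-1,0,0.0002,0,0],[-1,0,0.0004,0,0],[-1,0,0.0006,0,0],[-1,0,0.0008,0,0],[-1,0,0.001,0,0]]]' | grep -E "pos|cont"
python3 -m jog '[[[-1,0,0.0002,0,0],[-1,0,0.0004,0,0],[-1,0,0.0006,0,0],[-1,0,0.0008,0,0],[-1,0,0.001,0,0]]]' | grep -E "pos|cont"
python3 -m jog '[[[-1,0,0.0002,0,0],[-1,0,0.0004,0,0],[-1,0,0.0006,0,0],[-1,0,0.0008,0,0],[-1,0,0.001,0,0]]]' | grep -E "pos|cont"
python3 -m jog '[[[-1,0,0.0002,0,0],[-1,0,0.0004,0,0],[-1,0,0.0006,0,0],[-1,0,0.0008,0,0],[-1,0,0.001,0,0]]]' | grep -E "pos|cont"
python3 -m jog '[[[-1,0,0.0002,0,0],[-1,0,0.0004,0,0],[-1,0,0.0006,0,0],[-1,0,0.0008,0,0],[-1,0,0.001,0,0]]]' | grep -E "pos|cont"
```

```text
tool_pos: [0.5176, 0.0064, 0.0246]
contact_force: [2.6, -6.6, -0.1]
tool_pos: [0.5176, 0.0057, 0.0245]
contact_force: [3.4, -5.3, 0.5]
tool_pos: [0.5175, 0.0051, 0.0244]
contact_force: [2.4, -4.4, -0.6]
tool_pos: [0.5172, 0.0044, 0.0243]
contact_force: [2.7, -2.4, 0.7]
tool_pos: [0.5168, 0.0036, 0.0241]
contact_force: [0.6, -0.4, -0.2]
tool_pos: [0.5174, 0.0023, 0.0243]
contact_force: [-0.5, -0.1, 0.1]
```

```bash

python3 -m jog '[[[-1,0,0.003,0,0],[-1,0,0.01,0,0],[-1,0,0.02,0,0],[-1,0,0.03,0,0],[-1,0,0.03,0,0]]]' | grep -E "pos|cont"
python3 -m jog '[[[-1,0,0.0,-0.03,0],[-1,0,0.03,-0.07,0],[-1,0,0.07,-0.08,0],[-1,0,0.11,-0.08,0],[-1,0,0.14,-0.08,0]]]' | grep -E "pos|cont"
python3 -c "
from h import *
im=robot.read_camera('scene');cv2.imwrite('pics/s4.png',cv2.resize(im[140:225,205:330,::-1],(750,510),interpolation=cv2.INTER_CUBIC))"
```

```text
tool_pos: [0.5223, -0.0297, 0.0244]
contact_force: [0.3, -0.3, 0.5]
tool_pos: [0.5417, -0.169, 0.1064]
contact_force: [-0.3, -0.3, -0.5]
```

View pics/s4.png

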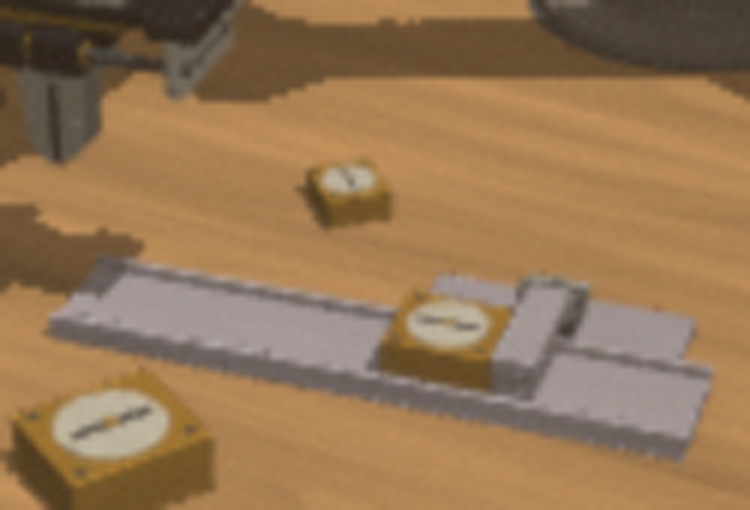

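The compass (crop 445,330) lies flat against the lowered flag (520,340), and the hand is clear. On a slow release, channel friction should hold some of the spring force on the flag.

```bash
python3 -c "
from cell import robot
print(robot.hand_in())"
```

```text
the job is handed in; nothing more can be done
None
```

I flipped the flag fully down, slid the compass against it, pressed it at about 10 N for over a second, released it slowly and handed the job in. The last picture shows the compass flat against the lowered flag, but I could not measure the contact force left after release, and the hand-in returned no verdict.

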